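Sort the chromatograph consumables

TASK

Sort the loose parts on the bench into their trays: stand the two amber glass vials upright in the small two-bay vial tray, one in each bay; lay both brass fittings flat in the shallow aluminium dish, side by side or end to end but not one on the other; and lay the steel gas filter lengthwise in the grey cradle. Keep the vials upright and set them down gently, do not drop them, and leave the beaker and the bottle where they stand.

Things in the scene. Friction and masses are not known exactly. Their poses are not given: they have to be found in the camera images.
- vial_a: amber glass sample vial with a white cap, standing upright: 23 diameter, 46 tall (straight glass up to 33, cap of 21 diameter from 37 to 46), about 25 g. Origin: centre of its underside; z is up its axis. The two vials are alike. All sizes here are in mm.
- vial_b: amber glass sample vial with a white cap, standing upright: 23 diameter, 46 tall (straight glass up to 33, cap of 21 diameter from 37 to 46), about 25 g. Origin: centre of its underside; z is up its axis. The two vials are alike. All sizes here are in mm.
- fitting_a: brass gas fitting lying flat: a square block 24 long (x), 20 wide (y), 20 high in the middle, with a 17 mm hexagon nut on each end (clear of the surface), 56 long overall; about 90 g. Origin: its centre, 10 above the surface it lies on; x along its length, y level across the block's flat sides, z up. The two fittings are alike.
- fitting_b: brass gas fitting lying flat: a square block 24 long (x), 20 wide (y), 20 high in the middle, with a 17 mm hexagon nut on each end (clear of the surface), 56 long overall; about 90 g. Origin: its centre, 10 above the surface it lies on; x along its length, y level across the block's flat sides, z up. The two fittings are alike.
- filter: stainless-steel inline gas filter lying flat: round body of 22 diameter over the middle 44 of its length, a 24 mm hexagon (12 long) at each end of that body, resting on the hexagons' flats, and a thin 10 mm tube stub beyond each; 84 long overall; about 130 g. Origin: its centre, 12 above the surface it lies on; x along its length, y level across it.
- vial_tray: white plastic tray with two square bays side by side along its x, fixed to the bench: 100 (x) by 52 (y), walls 15 high and 4 thick, floor 4 thick. Each bay is 44 by 44 inside, centred at x = -24 and x = +24, y = 0. Origin: centre of its underside; x along its long side.
- dish: shallow open rectangular aluminium dish, fixed to the bench: 146 (x) by 96 (y), 17 high, walls and floor 3 thick, no dividers. Origin: centre of its underside; x along its long side.
- cradle: grey plastic cradle for the filter, fixed to the bench: a narrow tray 116 (x) by 54 (y), 22 high, floor 4 thick, walls 4 thick (108 by 46 inside); its two long walls are cut away down to the floor over the middle 50 of their length, leaving room for fingers that close along y. Origin: centre of its underside; x along its length.
- beaker: empty open glass beaker, 46 diameter, 58 high, standing loose; to be left alone. Origin: centre of its underside.
- bottle: small clear plastic jar with a white screw cap and a blank paper label, 44 diameter, 70 high, standing loose; to be left alone. Origin: centre of its underside.

How it is judged (in metres and radians):
At the end, for the whole second after the job is handed in: One vial stands in each bay, within 14 mm of its centre, on its floor, upright within 0.1 rad; both fittings lie level (0.15 rad) on the dish floor; the filter lies on the cradle floor, centred within 18 mm along and 15 mm across, aligned within 0.35 rad, level within 0.12; all at rest (((x of vial_a in the frame of vial_tray between 0.01 and 0.038 m and x of vial_b in the frame of vial_tray between -0.038 and -0.01 m) or (x of vial_a in the frame of vial_tray between -0.038 and -0.01 m and x of vial_b in the frame of vial_tray between 0.01 and 0.038 m)) and y of vial_a in the frame of vial_tray between -0.014 and 0.014 m and z of each of vial_a, vial_b in the frame of vial_tray below 0.009 m and angle between each of vial_a, vial_b's own z axis and vertical below 0.1 rad and linear speed of each of vial_a, vial_b, fitting_a, fitting_b, filter below 0.02 m/s and y of vial_b in the frame of vial_tray between -0.014 and 0.014 m and x of fitting_a in the frame of dish between -0.066 and 0.066 m and y of fitting_a in the frame of dish between -0.042 and 0.042 m and z of each of fitting_a, fitting_b in the frame of dish below 0.018 m and angle between fitting_a's own x axis and vertical between 1.42 and 1.72 rad and x of fitting_b in the frame of dish between -0.066 and 0.066 m and y of fitting_b in the frame of dish between -0.042 and 0.042 m and angle between fitting_b's own x axis and vertical between 1.42 and 1.72 rad and x of filter in the frame of cradle between -0.018 and 0.018 m and y of filter in the frame of cradle between -0.015 and 0.015 m and z of filter in the frame of cradle below 0.021 m and angle between the x axis of filter and the x axis of cradle, either way round below 0.35 rad and angle between filter's own x axis and vertical between 1.45 and 1.69 rad); the robot touches nothing.
It fails at once if a glass vial is tipped over (angle between any of vial_a, vial_b's own z axis and vertical above 0.7 rad).
It fails at once if a glass vial is dropped or knocked (faster than 0.45 m/s while not in the fingers) ((linear speed of vial_a above 0.45 m/s and contact force between the fingers and vial_a below 0.05 N) or (linear speed of vial_b above 0.45 m/s and contact force between the fingers and vial_b below 0.05 N)).
It fails at once if the beaker or the bottle is shoved more than 30 mm or knocked over (distance of any of beaker, bottle from where it was at the start of the episode above 0.03 m or angle between any of beaker, bottle's own z axis and vertical above 0.7 rad).
It also fails if it takes over 128 s, if anything falls off the work surface, if the arm or the gripper's body presses on something with over 40 N, if the wrist force passes 120 N, or if a joint passes its speed limit or range.

ROBOT

A 6-joint arm with a two-finger parallel gripper is mounted at the origin on the work surface. World frame = base frame: x ahead of the robot, y to its left, z up, the work surface at z = 0. Lengths are in mm, angles in rad, forces in N, time in s.
With the tool pointing down it reaches from about 400 to 925 mm from the base axis. Payload 12.5 kg.
Tool frame: the origin (TCP) lies at the very end of the fingers, on their centre line; the grasp point (between the pads) lies 19 mm behind it (env.grasp_offset is the distance from the TCP to the grasp point, in mm); z points along the fingers, y is the direction in which the jaws open and shut (so a half turn about z gives the same grasp; the last joint's range is limited). The gripper opens to 95 mm and grips with 3 to 60 N. Pads are 20 mm wide; open, the fingers measure 119 mm over their backs; the gripper's body (75 mm by 180 mm) begins 59 mm behind the grasp point.
Start: joints at [1.024, 0.491, 1.559, -0, 1.092, -0.106], TCP at [266.651, 565.282, 214.661] pointing down, gripper open.
Joint ranges: [-3.1, 3.1], [-0.84, 2.19], [0.05, 2.79], [-1.13, 4.28], [0.06, 2.93], [-2.69, 2.69]. Speed limits (rad/s): [2.22, 2.22, 2.79, 3.14, 3.14, 3.14].

INTERFACE

Orientations are given as [roll, pitch, yaw] about the fixed x, y, z axes, in that order (R = Rz(yaw) Ry(pitch) Rx(roll)).
In Python, from cell import env gives the robot as it stands. The module is installed in compiled form; this text tells all that it offers.
- The arm moves only by the shell command python3 -m pendant 'ROWS'. ROWS is JSON, one flat list of numbers, 5 for each row, row after row: the shift along the tool's x, y, z as a fraction of full scale, then the turn about the tool's z as a fraction of full scale, then the gripper's target within -1 to 1 (shut at 1, half-way at 0, fully open at -1). In form: [x, y, z, turn, grip, x, y, z, turn, grip, ...]. A call has 1 to 10 rows; each row shifts and turns the commanded pose from where the row before left it, along the tool's axes as they then stand; what a row does not reach is not made up. Full scale, the value 1, is 0.4 m for a shift and 180 degrees for a turn. A row lasts 1/8 s, in which the tool goes at most 62.5 mm and 10.7 degrees, less where a joint would pass 70% of its speed; a pose out of reach is approached as far as the arm can. A call with a number of a shift or a turn outside -1 to 1 is refused whole. A call with a gripper value outside its range is refused whole. The fingers move at their own pace and stop on an object; the grip force is fixed at half the most. Time passes only in rows, so rows that do not move let the fingers close. It gives the time, the measured TCP pose, the force and the opening at its end, in the units of the state.
- env.state(): the state, without advancing time (a new reading comes with each control period).
- env.read_camera(name): name is "scene" or "top" or "wrist"; returns the picture (480x640x3 uint8, red, green, blue); there is no depth.
- env.camera_model(name): a dict with "fx", "fy", "cx", "cy" (pixels), "view" (4x4, takes a point from world to camera coordinates); the wrist camera has in their place "tool_from_camera" (4x4, takes a point from camera to tool coordinates, whose origin is the TCP and whose axes are the flange's). Camera axes: x right, y down, z forward; pixel columns grow to the right and rows downward; lengths in mm; the calibration is good to about 2 mm. A picture is of the moment at which its call begins: read the wrist's pose just before it. camera_model takes no time and is no camera call.
- env.job_done(): hands the job in, once; it reports no verdict.
Trained networks look in the newest picture that a camera, given by its name, has taken for a name from the list of things; names that differ only in an ending like _2 or _b are one class to them, and where a whole thing is asked for, a point or a joint stands for the part that bears it (a point fixed in the world has none). Each returns a list of dicts, best first, with "confidence" (0 to 1); they miss things now and then, are a little off and sometimes report something else, mostly with a low value. They report only what shows in the picture. A call takes as long as a camera call.
- env.masks_of(thing, camera): "region" (480x640 bool, what is visible of it).
- env.landmark_of(thing, camera): "xyz" ([x, y, z] in mm, in world coordinates, good to about 4 mm: a listed point, or the origin of a listed thing).
The state is a dict: "t": time; "joints": joint angles; "qvel": joint speeds; "tau": joint torques, N m; "eef_pos": TCP position; "tcp_rot": TCP orientation; "ft_force": force on the tool from outside, world axes, zero at the start; "moment": the same for the moment, N m; "opening": opening from 0.0 (shut) to 1.0 (fully open).
Only numpy, scipy, OpenCV 4.12 (cv2) and the standard library are available. Lean on these libraries where they do the work, as an engineer would, in place of code of your own. Each camera call takes 0.05 s, during which the arm holds its last target.

## Working session

There is one attempt and no reset: what is moved stays moved. The work goes in short steps, Python scripts to look and compute and a shell command to move; the robot and the scene stay as the last step left them, time stands still between calls to the robot, and variables do not carry over. Pictures are saved under pics/ and viewed, and the job is handed in when it is done.

```bash
mkdir -p pics
python3 - <<'E'
from cell import env
import cv2,numpy as np
s=env.state();print(s)
for c in("scene","top"):
    im=env.read_camera(c);cv2.imwrite(f"pics/{c}0.png",im[:,:,::-1])
    m=env.camera_model(c);print(c,m['fx'],m['cx'],m['cy'],np.round(m['view'],3).tolist())
for n in["vial_a","fitting_a","filter","vial_tray","dish","cradle","beaker","bottle"]:
    for d in env.landmark_of(n,"top"): print(n,np.round(d['xyz'],1),round(d['confidence'],2))
print(env.camera_model("wrist"))
print(env.state()['t'])
E
```

```text
{'t': 0.0, 'joints': array([ 1.02438550e+00,  4.91570058e-01,  1.55943405e+00, -3.53843444e-06,
        1.09170439e+00, -1.05590663e-01]), 'qvel': array([-1.02378079e-03,  9.94850537e-05, -1.12750410e-03,  2.54460869e-04,
        1.07101308e-04, -1.73194552e-03]), 'tau': array([ 5.69244839e-04, -6.12635565e+01, -2.58194089e+01,  6.92756195e-02,
        4.81048494e-02, -7.45157809e-05]), 'eef_pos': array([266.52670654, 565.05903897, 214.0605309 ]), 'tcp_rot': array([-3.14048269e+00, -1.14483084e-04,  2.70077406e+00]), 'ft_force': array([-0.79983096, -0.34480373,  0.60684685]), 'moment': array([-0.01885201, -0.01575448, -0.0426247 ]), 'opening': 0.998545650283112}
scene 548.667370318521 317.9313012450178 239.5330356155783 [[0.379, 0.925, -0.008, -199.985], [0.671, -0.28, -0.687, -311.237], [-0.638, 0.255, -0.727, 1313.356], [0.0, 0.0, 0.0, 1.0]]
top 552.5237576595551 308.5802571081564 243.66003621426788 [[-0.005, -1.0, -0.017, -4.387], [-0.993, 0.007, -0.121, 499.076], [0.121, 0.016, -0.992, 1174.201], [0.0, 0.0, 0.0, 1.0]]
vial_a [ 432.5 -142.5    0.6] 0.57
vial_a [5.301e+02 3.563e+02
[... 228 characters left out ...]
e-01] 0.7
vial_tray [539.5 146.8   1.6] 0.64
dish [529.6 355.5  -1.9] 0.73
cradle [616.7 -14.4   3. ] 0.97
beaker [ 5.476e+02 -1.468e+02 -3.000e-01] 0.66
beaker [5.426e+02 1.468e+02 2.000e-01] 0.38
bottle [543.5 146.5   0.6] 0.65
{'fx': 357.88077045573874, 'fy': 357.88077045573874, 'cx': 317.21373559816857, 'cy': 237.60058957025822, 'tool_from_camera': array([[-2.53176060e-04, -9.60549440e-01, -2.78109168e-01,
         7.71934772e+01],
       [ 9.99999863e-01, -1.15632028e-04, -5.10971091e-04,
         5.66296561e-01],
       [ 4.58654668e-04, -2.78109259e-01,  9.60549337e-01,
        -1.70550753e+02],
       [ 0.00000000e+00,  0.00000000e+00,  0.00000000e+00,
         1.00000000e+00]])}
0.5
```

View pics/top0.png

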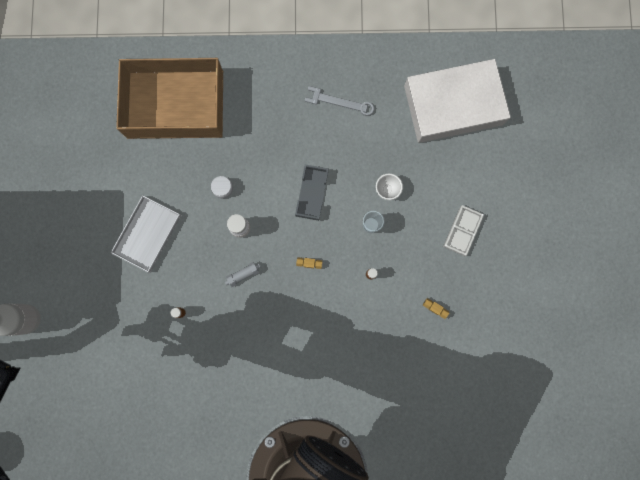

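View pics/scene0.png

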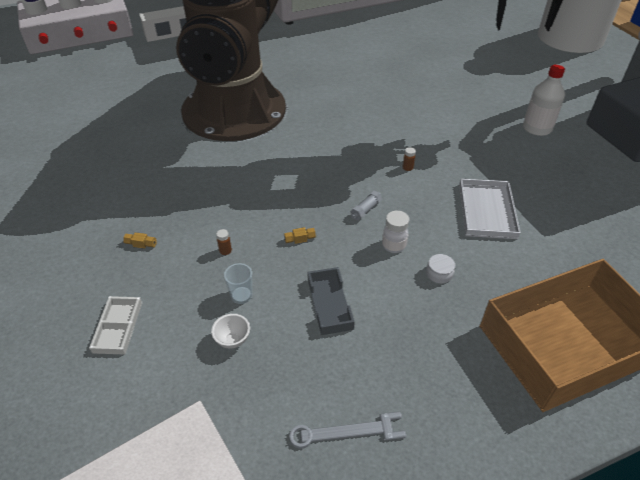

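```bash
cat > h.py <<'E'
from cell import env
import cv2,numpy as np
def M(c):
    m=env.camera_model(c); V=np.array(m['view']) if 'view' in m else wristview(m)
    return m,V
def Rt(s):
    from scipy.spatial.transform import Rotation as R
    T=np.eye(4);T[:3,:3]=R.from_euler('xyz',s['tcp_rot']).as_matrix();T[:3,3]=s['eef_pos'];return T
def wristview(m): return np.linalg.inv(Rt(env.state())@np.array(m['tool_from_camera']))
def back(c,uv,z,V=None):
    m,V0=M(c); V=V0 if V is None else V
    uv=np.atleast_2d(uv).astype(float)
    d=np.c_[(uv[:,0]-m['cx'])/m['fx'],(uv[:,1]-m['cy'])/m['fy'],np.ones(len(uv))]
    R=V[:3,:3];o=-R.T@V[:3,3];w=d@R
    return o+w*((z-o[2])/w[:,2])[:,None]
def proj(c,p,V=None):
    m,V0=M(c); V=V0 if V is None else V
    q=np.atleast_2d(p)@V[:3,:3].T+V[:3,3]
    return np.c_[q[:,0]/q[:,2]*m['fx']+m['cx'],q[:,1]/q[:,2]*m['fy']+m['cy']]
def plan(x,y,z,yaw=None):
    """print shift in tool axes after the turn, in full-scale units"""
    s=env.state();p=s['eef_pos'];y0=s['tcp_rot'][2]
    t=0.
    if yaw is not None:
        c=[(yaw+k*np.pi) for k in range(-3,4)]
        j1=np.arctan2(y,x)
        c=[v for v in c if abs(j1+np.pi/2-v)<2.4]
        best=min(c,key=lambda v:abs(v-y0)) ; 
        t=-(best-y0)/np.pi; y1=best
    else: y1=y0
    d=np.array([x,y,z])-p
    X=np.array([np.cos(y1),np.sin(y1),0]);Y=np.array([np.sin(y1),-np.cos(y1),0])
    print(f"t={s['t']:.2f} at {np.round(p,1)} yaw {y0:.3f} turn {t:.4f} ({abs(t)/.0594:.1f} rows); shift x {d@X/400:.4f} y {d@Y/400:.4f} z {-d[2]/400:.4f} ({np.linalg.norm(d)/62.5:.1f} rows) f {np.round(s['ft_force'],1)} op {s['opening']*95:.1f}")
E
python3 - <<'E'
from h import *
for c in ("top","scene"):
    env.read_camera(c)
    vis=env.read_camera(c)[:,:,::-1].copy()
    for n,z in [("vial_a",41),("fitting_a",10),("filter",12),("vial_tray",15),("dish",17),("cradle",22),("beaker",58),("bottle",70)]:
        for d in env.masks_of(n,c):
            r=d['region'].astype(np.uint8)
            cn=max(cv2.findContours(r,0,1)[0],key=cv2.contourArea)
            (cx,cy),_,_=rr=cv2.minAreaRect(cn); B=cv2.boxPoints(rr)
            W=back(c,B,z)[:,:2];e=[W[1]-W[0],W[2]-W[1]];L=[np.linalg.norm(v) for v in e];k=int(np.argmax(L))
            print(c,n,round(d['confidence'],2),r.sum(),'px',np.round((cx,cy),1),'xy',np.round(back(c,(cx,cy),z)[0,:2],1),'LW',np.round(sorted(L),1),'ang',round(float(np.arctan2(e[k][1],e[k][0])%np.pi),3))
            cv2.drawContours(vis,[B.astype(int)],0,(0,0,255),1)
    cv2.imwrite(f"pics/{c}1.png",vis)
E
```

```text
top vial_a 0.59 132 px [177.5 312. ] xy [352.7 273.1] LW [21.2 27.9] ang 1.565
top vial_a 0.43 62 px [371. 273.] xy [ 433.4 -141.2] LW [17.1 17.2] ang 3.122
top fitting_a 0.73 233 px [309.  262.1] xy [460.5  -8. ] LW [22.2 56.4] ang 1.366
top fitting_a 0.48 257 px [435.3 307.7] xy [ 359.  -282.5] LW [22.2 59.2] ang 1.018
top filter 0.8 376 px [242.2 274.4] xy [434.2 139.3] LW [27.8 84.5] ang 2.031
top vial_tray 0.76 1144 px [463.  230.2] xy [ 528.2 -347.9] LW [ 55.3 104.9] ang 2.71
top dish 0.69 2997 px [145.5 233.7] xy [525.6 354.6] LW [103.4 149.7] ang 2.666
top cradle 0.89 1328 px [311.1 191.6] xy [616.4 -13.6] LW [ 57.6 123.5] ang 2.962
top beaker 0.68 389 px [373. 221.] xy [ 543.4 -146. ] LW [42.7 47.6] ang 3.12
top bottle 0.79 403 px [238. 225.] xy [535.2 141.2] LW [42.  51.9] ang 0.78
top bottle 0.2 1150 px [462.6 230.1] xy [ 520.4 -332.6] LW [53.  98.9] ang 2.715
scene vial_a 0.79 248 px [408.5 158.6] xy [371.  263.2] LW [23.3 77.5] ang 2.56
scene vial_a 0.7 299 px [223.2 241.5] xy [ 449.8 -146.9] LW [22.3 62.6] ang 2.981
scene fitting_a 0.86 322 px [299.2 235.2] xy [458.7  -9.1] LW [34.7 56.6] ang 1.515
scene fitting_a 0.68 436 px [138.5 240. ] xy [ 356.3 -285.4] LW [41.2 61.6] ang 1.174
scene filter 0.78 418 px [365.2 205.2] xy [434.5 137.1] LW [30.9 91.1] ang 2.068
scene vial_tray 0.87 2116 px [115.3 324.2] xy [ 533.7 -350.8] LW [ 68.9 124.5] ang 2.753
scene dish 0.61 3052 px [489.  208.5] xy [538.9 348. ] LW [120.4 168.7] ang 2.507
scene cradle 0.87 2128 px [330.  300.1] xy [625.9 -18.9] LW [ 60.7 135. ] ang 2.909
scene cradle 0.45 401 px [139.  240.1] xy [ 369.4 -283.8] LW [36.5 66.6] ang 0.987
scene cradle 0.24 909 px [237.9 283.5] xy [ 534.8 -147.7] LW [46.8 85.2] ang 2.873
scene beaker 0.97 899 px [238. 283.] xy [ 563.3 -151.7] LW [42.8 81.9] ang 2.836
scene bottle 0.74 941 px [394.8 231.4] xy [567.7 125.2] LW [43.9 99.7] ang 2.628
```

Run:
```python
import cv2
i=cv2.imread("pics/top1.png")[150:340,100:500];cv2.imwrite("pics/top1c.png",cv2.resize(i,(800,380),interpolation=cv2.INTER_CUBIC))
```

```text
(no output)
```

View pics/top1c.png

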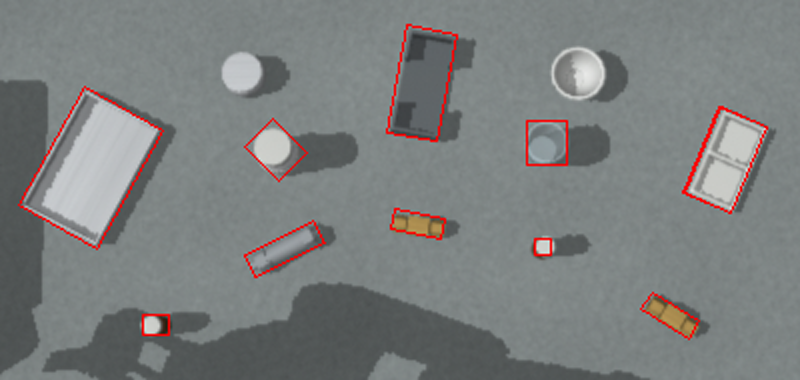

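```bash
python3 -c "
from h import *
plan(352,275,140)"
```

```text
t=1.50 at [266.6 565.3 214.6] yaw 2.701 turn 0.0000 (0.0 rows); shift x -0.5026 y -0.5653 z 0.1866 (5.0 rows) f [0.1 1.1 0.2] op 94.9
```

```bash
python3 -m pendant '[-0.084,-0.094,0.031,0,0,-0.084,-0.094,0.031,0,0,-0.084,-0.094,0.031,0,0,-0.084,-0.094,0.031,0,0,-0.084,-0.094,0.031,0,0,-0.083,-0.095,0.031,0,0,0,0,0,0,0]'
cat >> h.py <<'E'
def look(name,tag,z=0):
    V=wristview(env.camera_model("wrist"))
    im=env.read_camera("wrist");vis=im[:,:,::-1].copy()
    for n,zz in name:
        for d in env.masks_of(n,"wrist"):
            r=d['region'].astype(np.uint8)
            cn=max(cv2.findContours(r,0,1)[0],key=cv2.contourArea)
            (cx,cy),_,_=rr=cv2.minAreaRect(cn); B=cv2.boxPoints(rr)
            W=back("wrist",B,zz,V)[:,:2];e=[W[1]-W[0],W[2]-W[1]];L=[np.linalg.norm(v) for v in e];k=int(np.argmax(L))
            print(n,round(d['confidence'],2),r.sum(),'px',np.round((cx,cy),1),'xy',np.round(back("wrist",(cx,cy),zz,V)[0,:2],1),'LW',np.round(sorted(L),1),'ang',round(float(np.arctan2(e[k][1],e[k][0])%np.pi),3))
            cv2.drawContours(vis,[B.astype(int)],0,(0,0,255),1)
        for d in env.landmark_of(n,"wrist"): print('  lm',n,np.round(d['xyz'],1),round(d['confidence'],2))
    cv2.imwrite(f"pics/{tag}.png",vis)
    return V,im
E
python3 - <<'E'
from h import *
look([("vial_a",46)],"w1"); plan(352,275,140)
E
```

```text
t: 2.38
eef_pos: [352.6, 272.7, 139.8]
tcp_rot: [-3.14, -0.001, 2.697]
ft_force: [0.3, 0.5, 1.0]
opening: 0.498
vial_a 0.98 876 px [323.5 230. ] xy [348.7 280.2] LW [20.3 30.1] ang 2.712
  lm vial_a [351.9 278.2  -3.7] 0.79
t=2.52 at [352.5 275.6 140.5] yaw 2.701 turn 0.0000 (0.0 rows); shift x 0.0004 y -0.0020 z 0.0014 (0.0 rows) f [-0.3 -1.1 -0.5] op 47.6
```

View pics/w1.png

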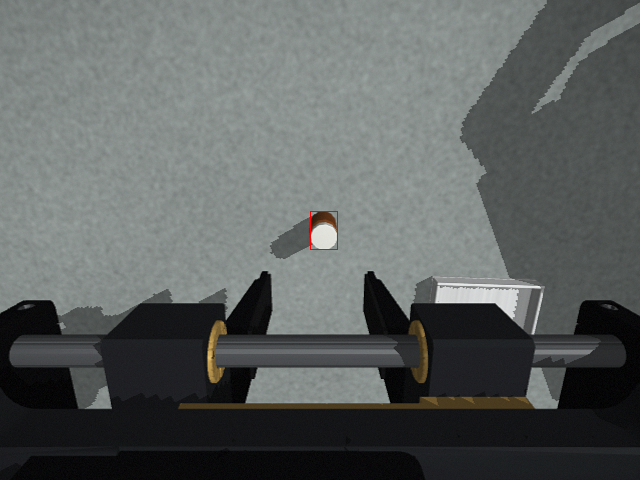

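Run:
```python
from h import *
V=wristview(env.camera_model("wrist"))
p=back("wrist",(323.5,236.5),46,V)[0];print(p)
b=back("wrist",(323.5,213),0,V)[0];print('far base edge',b)
plan(p[0],p[1],14)
plan(528,-348,140,np.pi-.43+0)
```

```text
[353.58042383 281.03156671  46.        ]
far base edge [346.21003138 285.34413592   0.        ]
t=2.52 at [352.5 275.6 140.5] yaw 2.701 turn 0.0000 (0.0 rows); shift x 0.0032 y 0.0134 z 0.3164 (2.0 rows) f [-0.3 -1.1 -0.5] op 47.6
t=2.52 at [352.5 275.6 140.5] yaw 2.701 turn -0.0035 (0.1 rows); shift x -1.0488 y -1.2342 z 0.0014 (10.4 rows) f [-0.3 -1.1 -0.5] op 47.6
```

```bash
python3 -m pendant '[0.003,0.013,0,0,0,0,0,0.1,0,0,0,0,0.1,0,0,0,0,0.07,0,0,0,0,0.044,0,0,0,0,0,0,0]'
python3 - <<'E'
from h import *
plan(353.5,281,14)
cv2.imwrite("pics/w2.png",env.read_camera("wrist")[:,:,::-1])
E
```

```text
t: 3.28
eef_pos: [352.8, 281.0, 13.7]
tcp_rot: [-3.14, -0.001, 2.702]
ft_force: [-0.1, -0.2, 0.0]
opening: 0.498
t=3.27 at [352.8 281.   13.7] yaw 2.702 turn 0.0000 (0.0 rows); shift x -0.0017 y 0.0008 z -0.0007 (0.0 rows) f [-0.1 -0.2  0. ] op 47.3
```

View pics/w2.png

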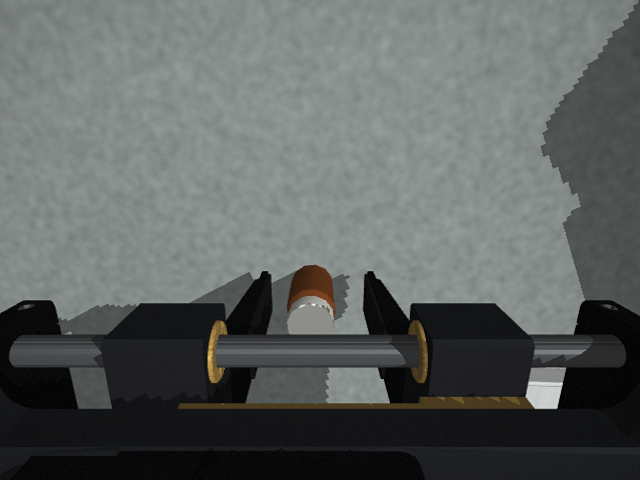

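```bash
python3 - <<'E'
from h import *
p=back("wrist",(311,320),46,wristview(env.camera_model("wrist")))[0];print(p);plan(p[0],p[1],14)
E
python3 -m pendant '[-0.002,-0.006,0,0,0,0,0,0,0,0.4,0,0,0,0,0.6,0,0,0,0,1,0,0,0,0,1,0,0,0,0,1]'
```

```text
[352.42061964 278.93256354  46.        ]
t=3.33 at [353.1 281.   14.5] yaw 2.702 turn 0.0000 (0.0 rows); shift x -0.0007 y -0.0055 z 0.0013 (0.0 rows) f [ 0.1 -0.2  0.6] op 47.5
t: 4.08
eef_pos: [353.2, 277.8, 14.8]
tcp_rot: [3.141, 0.0, 2.701]
ft_force: [-0.1, -0.2, 4.5]
opening: 0.233
```

```bash
python3 -m pendant '[0,0,-0.03,0,1,0,0,-0.1,0,1,0,0,-0.12,0,1,-0.03,-0.03,-0.08,0,1,-0.08,-0.09,0,0,1,-0.08,-0.09,0,0,1,-0.08,-0.09,0,0,1,-0.08,-0.09,0,0,1,-0.08,-0.09,0,0,1,-0.08,-0.09,0,0,1]'; python3 -c "
from h import *
plan(528,-348,150,2.71)"
```

```text
t: 5.32
eef_pos: [440.3, -17.1, 147.3]
tcp_rot: [3.141, 0.0, 2.701]
ft_force: [0.4, 0.6, 0.3]
opening: 0.233
t=5.33 at [440.3 -17.1 147.3] yaw 2.701 turn -0.0030 (0.1 rows); shift x -0.5451 y -0.6598 z -0.0068 (5.5 rows) f [0.4 0.6 0.3] op 22.1
```

```bash
python3 -m pendant '[-0.08,-0.09,-0.007,-0.003,1,-0.08,-0.095,0,0,1,-0.08,-0.095,0,0,1,-0.08,-0.095,0,0,1,-0.08,-0.095,0,0,1,-0.07,-0.095,0,0,1,-0.075,-0.095,0,0,1,0,0,0,0,1,0,0,0,0,1]'
python3 - <<'E'
from h import *
look([("vial_tray",15)],"w3"); plan(528,-348,150,2.71)
E
```

```text
t: 6.45
eef_pos: [527.0, -346.0, 149.5]
tcp_rot: [3.141, -0.001, 2.71]
ft_force: [0.9, 0.9, -0.0]
opening: 0.231
vial_tray 0.94 5744 px [314.5 225.5] xy [ 526.2 -347.8] LW [51.4 99. ] ang 2.731
  lm vial_tray [ 5.291e+02 -3.469e+02  4.000e-01] 0.67
t=6.60 at [ 527.4 -345.6  149.8] yaw 2.711 turn 0.0004 (0.0 rows); shift x -0.0039 y -0.0050 z -0.0005 (0.0 rows) f [ 0.2  0.3 -0.7] op 21.9
```

View pics/w3.png

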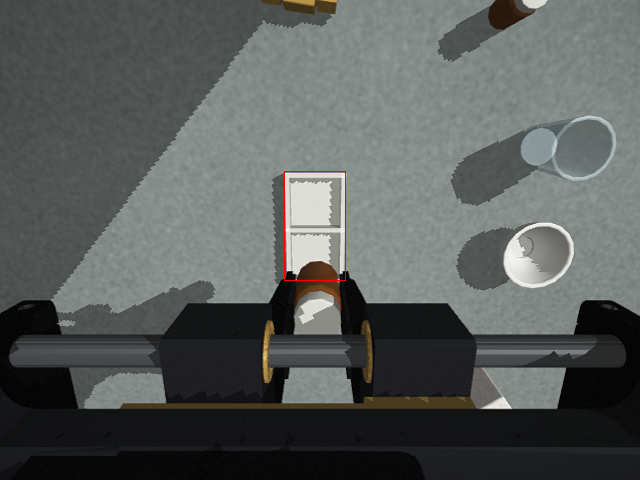

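Run:
```python
from h import *
plan(548.7,-357.7,20)
```

```text
t=6.60 at [ 527.4 -345.6  149.8] yaw 2.711 turn 0.0000 (0.0 rows); shift x -0.0610 y -0.0054 z 0.3245 (2.1 rows) f [ 0.2  0.3 -0.7] op 21.9
```

```bash
python3 -m pendant '[-0.03,-0.003,0,0,1,-0.031,-0.002,0.04,0,1,0,0,0.08,0,1,0,0,0.08,0,1,0,0,0.06,0,1,0,0,0.04,0,1,0,0,0.02,0,1,0,0,0,0,1,0,0,0,0,1]'
python3 - <<'E'
from h import *
plan(548.7,-357.7,19)
cv2.imwrite("pics/w4.png",env.read_camera("wrist")[:,:,::-1])
E
```

```text
t: 7.72
eef_pos: [549.2, -358.9, 22.2]
tcp_rot: [-3.141, 0.001, 2.71]
ft_force: [-0.0, 0.1, -0.3]
opening: 0.23
t=7.72 at [ 549.2 -358.9   22.2] yaw 2.710 turn 0.0000 (0.0 rows); shift x 0.0023 y 0.0021 z 0.0079 (0.1 rows) f [-0.   0.1 -0.3] op 21.9
```

View pics/w4.png

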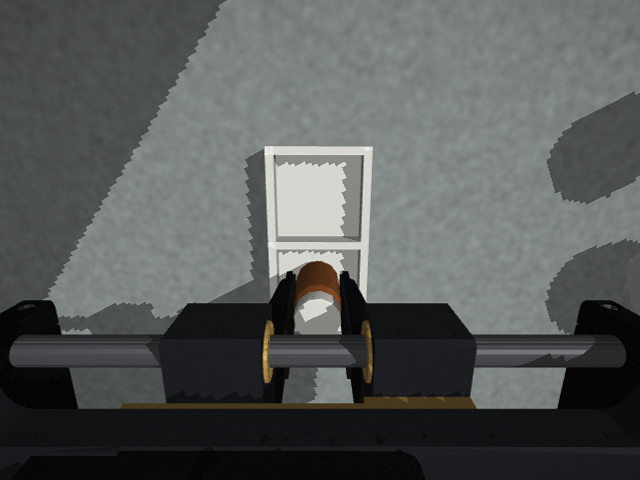

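```bash
python3 -m pendant '[0.002,0.001,0.005,0,1,0,0,0.003,0,1,0,0,0,0,1]';python3 -m pendant '[0,0,0.003,0,1,0,0,0,0,1]'
```

```text
t: 8.15
eef_pos: [548.3, -358.0, 18.9]
tcp_rot: [-3.142, 0.001, 2.71]
ft_force: [-2.4, 1.3, 6.2]
opening: 0.234
t: 8.4
eef_pos: [548.4, -358.0, 18.8]
tcp_rot: [-3.141, 0.001, 2.71]
ft_force: [-4.5, 3.4, 16.1]
opening: 0.234
```

```bash
python3 -m pendant '[0,0,-0.003,0,1,0,0,0,0,0.4,0,0,0,0,0.2,0,0,0,0,0.1,0,0,-0.03,0,0.1,0,0,-0.08,0,0.1,0,0,-0.1,0,0.1,0,0,-0.1,0,0.1,0,0,0,0,0.1]'
python3 - <<'E'
from h import *
look([("vial_a",50)],"w5"); plan(433,-142,150,2.71)
E
```

```text
t: 9.52
eef_pos: [549.3, -358.7, 146.2]
tcp_rot: [-3.14, 0.006, 2.71]
ft_force: [0.6, 0.9, -0.3]
opening: 0.448
vial_a 0.65 797 px [317.5 228.5] xy [ 543.4 -355.5] LW [19.  29.5] ang 2.72
  lm vial_a [ 544.9 -358.1   -1.1] 0.78
t=9.68 at [ 547.9 -357.6  141.7] yaw 2.710 turn 0.0001 (0.0 rows); shift x 0.4863 y 0.3694 z -0.0207 (3.9 rows) f [-0.3 -0.2  0.1] op 42.7
```

View pics/w5.png

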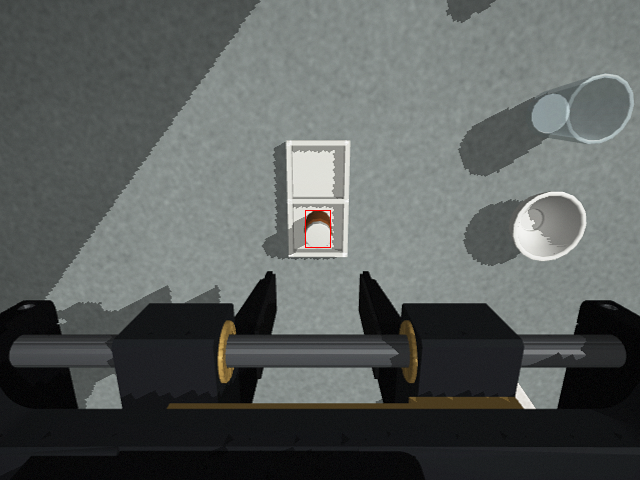

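```bash
python3 -m pendant '[0.08,0.06,-0.01,0,0,0.08,0.06,-0.01,0,0,0.08,0.06,0,0,0,0.08,0.06,0,0,0,0.08,0.06,0,0,0,0.086,0.069,0,0,0,0,0,0,0,0]'
python3 - <<'E'
from h import *
V,_=look([("vial_a",46)],"w6"); plan(433,-142,14)
E
```

```text
t: 10.55
eef_pos: [431.7, -140.4, 149.5]
tcp_rot: [3.141, -0.003, 2.712]
ft_force: [0.5, -0.4, 1.1]
opening: 0.5
vial_a 0.82 835 px [316.  233.5] xy [ 430.  -140.3] LW [20.4 30.5] ang 2.721
  lm vial_a [ 433.4 -144.5   -2.4] 0.82
t=10.70 at [ 433.8 -143.   149.9] yaw 2.710 turn 0.0000 (0.0 rows); shift x 0.0028 y 0.0015 z 0.3397 (2.2 rows) f [ 0.6  0.4 -0.8] op 47.4
```

View pics/w6.png

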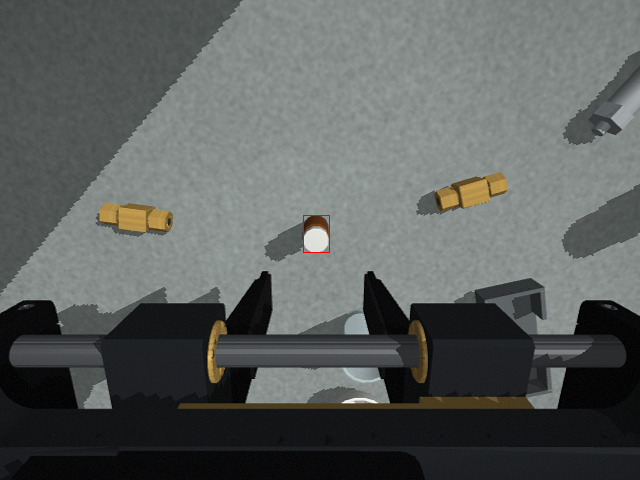

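Run:
```python
from h import *
p=back("wrist",(316,240),46,wristview(env.camera_model("wrist")))[0];print(p);plan(p[0],p[1],14.5)
```

```text
[ 437.3928926  -145.29333781   46.        ]
t=10.70 at [ 433.8 -143.   149.9] yaw 2.710 turn 0.0000 (0.0 rows); shift x -0.0106 y -0.0014 z 0.3384 (2.2 rows) f [ 0.6  0.4 -0.8] op 47.4
```

```bash
python3 -m pendant '[-0.008,-0.002,0,0,0,0,0,0.1,0,0,0,0,0.1,0,0,0,0,0.08,0,0,0,0,0.058,0,0,0,0,0,0,0]'
python3 - <<'E'
from h import *
V,_=look([("vial_a",46)],"w7"); plan(437,-145,14.5)
E
```

```text
t: 11.45
eef_pos: [435.5, -144.9, 13.6]
tcp_rot: [3.141, -0.003, 2.709]
ft_force: [0.1, -0.5, 0.4]
opening: 0.5
vial_a 0.71 3215 px [319.5 296. ] xy [ 425.7 -138.8] LW [20. 35.] ang 2.73
  lm vial_a [ 433.8 -143.4    2.4] 0.68
t=11.60 at [ 436.4 -145.1   15.6] yaw 2.710 turn 0.0000 (0.0 rows); shift x -0.0013 y 0.0008 z 0.0028 (0.0 rows) f [ 0.3 -0.5 -0.2] op 47.3
```

View pics/w7.png

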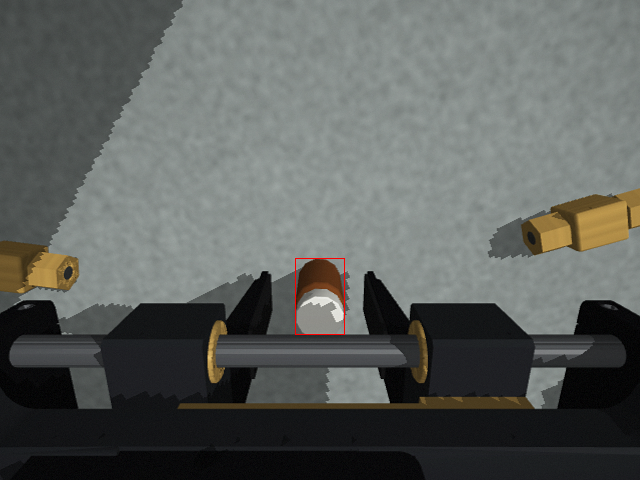

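```bash
python3 -m pendant '[0.005,0.002,0,0,0,0,0,0,0,0.4,0,0,0,0,0.6,0,0,0,0,1,0,0,0,0,1,0,0,0,0,1]'; python3 -c "
from h import *
plan(504.9,-338.1,150,2.715)"
```

```text
t: 12.35
eef_pos: [434.5, -143.1, 15.1]
tcp_rot: [3.142, 0.0, 2.71]
ft_force: [0.2, 0.8, 4.0]
opening: 0.235
t=12.35 at [ 434.5 -143.1   15.1] yaw 2.710 turn -0.0015 (0.0 rows); shift x -0.3619 y -0.3711 z -0.3372 (4.0 rows) f [0.2 0.8 4. ] op 22.3
```

```bash
python3 -m pendant '[0,0,-0.04,0,1,0,0,-0.1,0,1,-0.02,-0.02,-0.1,0,1,-0.06,-0.06,-0.03,0,1,-0.07,-0.07,0,0,1,-0.07,-0.07,0,0,1,-0.07,-0.07,0,0,1,-0.07,-0.08,0,0,1,0,0,0,0,1]'
python3 - <<'E'
from h import *
plan(504.9,-338.1,22)
cv2.imwrite("pics/w8.png",env.read_camera("wrist")[:,:,::-1])
E
```

```text
t: 13.48
eef_pos: [503.5, -339.8, 122.3]
tcp_rot: [-3.142, 0.0, 2.708]
ft_force: [-0.6, 1.0, -0.6]
opening: 0.234
t=13.47 at [ 503.5 -339.8  122.3] yaw 2.708 turn 0.0000 (0.0 rows); shift x -0.0014 y 0.0054 z 0.2507 (1.6 rows) f [-0.6  1.  -0.6] op 22.2
```

View pics/w8.png

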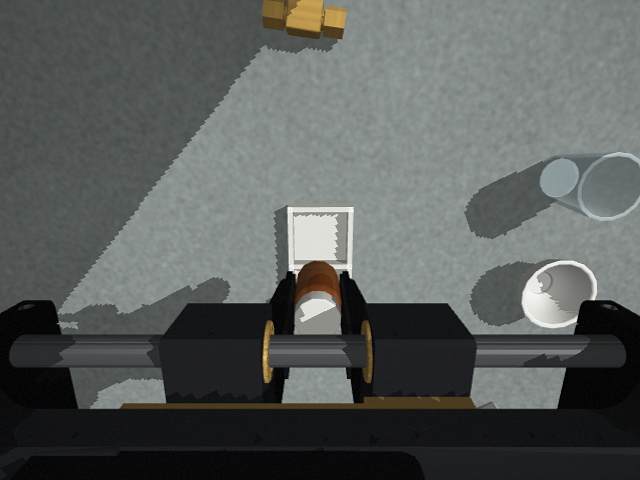

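```bash
python3 - <<'E'
from h import *
p=back("wrist",(320.5,239.5),15,wristview(env.camera_model("wrist")))[0];print(p)
E
python3 -m pendant '[-0.001,0.006,0.03,0,1,0,0,0.08,0,1,0,0,0.08,0,1,0,0,0.04,0,1,0,0,0.02,0,1,0,0,0,0,1,0,0,0,0,1]'
python3 - <<'E'
from h import *
plan(504.9,-338.1,20)
cv2.imwrite("pics/w9.png",env.read_camera("wrist")[:,:,::-1])
E
```

```text
[ 508.54454549 -337.32068427   15.        ]
t: 14.4
eef_pos: [505.1, -335.9, 23.9]
tcp_rot: [-3.141, 0.001, 2.71]
ft_force: [-0.3, -0.3, -0.0]
opening: 0.234
t=14.40 at [ 505.1 -335.9   23.9] yaw 2.710 turn 0.0000 (0.0 rows); shift x -0.0019 y -0.0052 z 0.0097 (0.1 rows) f [-0.3 -0.3 -0. ] op 22.3
```

View pics/w9.png

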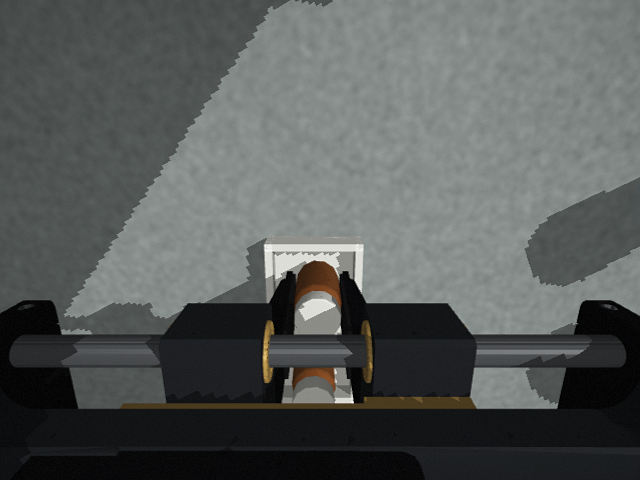

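```bash
python3 -m pendant '[-0.003,-0.003,0.005,0,1,0,0,0.004,0,1,0,0,0.003,0,1,0,0,0,0,1]'
```

```text
t: 14.95
eef_pos: [505.5, -337.5, 19.1]
tcp_rot: [-3.141, 0.001, 2.71]
ft_force: [-2.5, 0.4, 10.7]
opening: 0.233
```

```bash
python3 -m pendant '[0,0,-0.002,0,1,0,0,0,0,0.4,0,0,0,0,0.2,0,0,0,0,0.1,0,0,-0.03,0,0.1,0,0,-0.08,0,0.1,0,0,-0.1,0,0.1,0,0,-0.1,0,0.1,0,0,0,0,0.1]'
python3 - <<'E'
from h import *
look([("vial_a",50)],"w10"); plan(358,-284,150,1.02)
E
```

```text
t: 16.08
eef_pos: [506.3, -338.1, 146.8]
tcp_rot: [-3.14, 0.006, 2.71]
ft_force: [-0.6, 0.1, -0.9]
opening: 0.447
vial_a 0.89 967 px [317.  281.5] xy [ 540.6 -353.7] LW [20.6 39.3] ang 2.72
vial_a 0.88 840 px [318.  228.5] xy [ 500.7 -334.5] LW [19.8 29.6] ang 2.721
  lm vial_a [ 506.1 -338.5    7. ] 0.77
  lm vial_a [ 543.6 -358.3    6.4] 0.61
t=16.23 at [ 505.  -337.   142.6] yaw 2.710 turn 0.5380 (9.1 rows); shift x -0.0795 y -0.3825 z -0.0185 (2.5 rows) f [ 0.6 -1.  -0.5] op 42.8
```

View pics/w10.png

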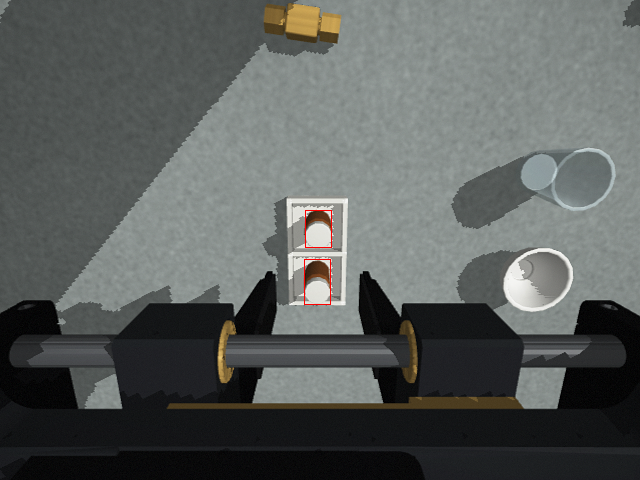

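```bash
python3 -m pendant '[0.13,-0.01,-0.01,0,0,0.13,-0.01,-0.01,0,0,0.13,-0.012,0,0,0,0,0,0,0.058,0,0,0,0,0.058,0,0,0,0,0.058,0,0,0,0,0.058,0,0,0,0,0.058,0,0,0,0,0.058,0,0,0,0,0.058,0]'; python3 -m pendant '[0,0,0,0.058,0,0,0,0,0.058,0,0,0,0,0.016,0,0,0,0,0,0]';python3 - <<'E'
from h import *
look([("fitting_a",10)],"w11"); plan(358,-284,150,1.02)
E
```

```text
t: 17.48
eef_pos: [357.9, -283.3, 150.0]
tcp_rot: [-3.14, -0.002, 1.429]
ft_force: [-0.1, -0.1, 0.1]
opening: 0.502
t: 17.98
eef_pos: [357.9, -283.4, 150.2]
tcp_rot: [-3.14, -0.001, 1.021]
ft_force: [0.1, -1.4, 0.7]
opening: 0.498
fitting_a 0.74 1441 px [317.  224.5] xy [ 359.4 -282.6] LW [19.2 59.9] ang 1.029
  lm fitting_a [ 359.  -280.     9.6] 0.68
t=18.12 at [ 358.1 -283.6  150.6] yaw 1.021 turn 0.0004 (0.0 rows); shift x -0.0011 y 0.0003 z 0.0015 (0.0 rows) f [0.  0.4 0.2] op 47.4
```

View pics/w11.png

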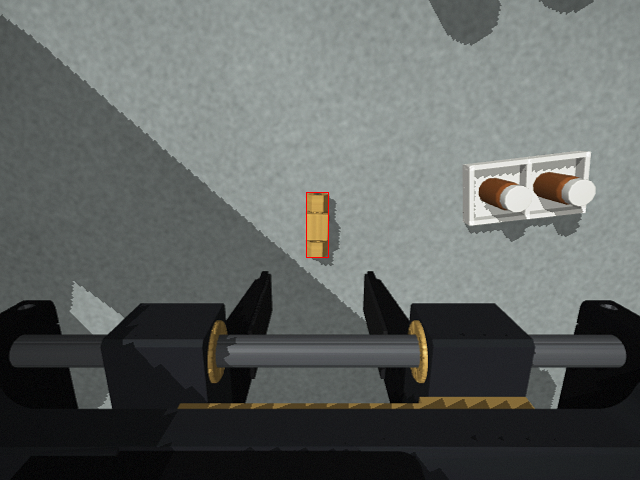

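Run:
```python
from h import *
p=back("wrist",(317,227),20,wristview(env.camera_model("wrist")))[0];print(p);plan(p[0],p[1],4)
```

```text
[ 359.75201295 -282.74401164   20.        ]
t=18.12 at [ 358.1 -283.6  150.6] yaw 1.021 turn 0.0000 (0.0 rows); shift x 0.0039 y 0.0024 z 0.3665 (2.3 rows) f [0.  0.4 0.2] op 47.4
```

```bash
python3 -m pendant '[0.004,0.002,0.05,0,0,0,0,0.1,0,0,0,0,0.1,0,0,0,0,0.08,0,0,0,0,0.036,0,0,0,0,0,0,0,0,0,0,0,0.5,0,0,0,0,1,0,0,0,0,1,0,0,0,0,1]'
python3 - <<'E'
from h import *
plan(526,355,150,2.67)
cv2.imwrite("pics/w12.png",env.read_camera("wrist")[:,:,::-1])
E
```

```text
t: 19.38
eef_pos: [359.9, -282.8, 5.1]
tcp_rot: [3.141, 0.0, 1.02]
ft_force: [-1.1, 0.9, 7.7]
opening: 0.211
t=19.38 at [ 359.9 -282.8    5.1] yaw 1.020 turn -0.5252 (8.8 rows); shift x 0.3545 y 1.6091 z -0.3622 (10.8 rows) f [-1.1  0.9  7.7] op 20.0
```

View pics/w12.png

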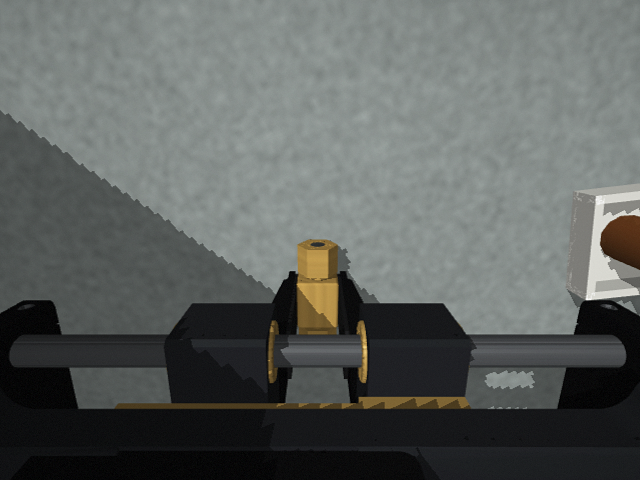

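```bash
python3 -m pendant '[0,0,-0.1,0,1,0,0,-0.13,0,1,0,0,-0.13,0,1,0.13,-0.04,0,0,1,0.13,-0.04,0,0,1,0.13,-0.04,0,0,1,0.13,-0.04,0,0,1,0.13,-0.04,0,0,1,0.13,-0.04,0,0,1,0.13,-0.04,0,0,1]'; python3 -m pendant '[0.13,-0.04,0,0,1,0.13,-0.04,0,0,1,0.13,-0.04,0,0,1,0.13,-0.04,0,0,1,0.13,-0.04,0,0,1,0.13,-0.04,0,0,1,0,0,0,-0.058,1,0,0,0,-0.058,1,0,0,0,-0.058,1,0,0,0,-0.058,1]';python3 -m pendant '[0,0,0,-0.058,1,0,0,0,-0.058,1,0,0,0,-0.058,1,0,0,0,-0.058,1,0,0,0,-0.058,1,0,0,0,0,1]'
python3 - <<'E'
from h import *
look([("dish",17)],"w13");plan(526,355,150,2.67)
E
```

```text
t: 20.68
eef_pos: [455.0, 87.9, 148.8]
tcp_rot: [3.141, -0.0, 1.02]
ft_force: [0.7, -1.5, -0.8]
opening: 0.208
t: 21.92
eef_pos: [536.0, 402.1, 148.4]
tcp_rot: [-3.141, 0.0, 1.755]
ft_force: [-0.4, 0.3, -1.0]
opening: 0.207
t: 22.68
eef_pos: [536.1, 402.1, 148.5]
tcp_rot: [-3.141, -0.0, 2.659]
ft_force: [0.4, -0.1, -0.9]
opening: 0.205
dish 0.59 562 px [ 84.7 375.9] xy [564.8 127.7] LW [22.1 25.9] ang 1.338
  lm dish [527.5 356.2   1.2] 0.87
  lm dish [538.3 400.8 154.9] 0.67
  lm dish [435.4 139.2  15.4] 0.16
t=22.82 at [536.2 402.1 148.6] yaw 2.656 turn -0.0044 (0.1 rows); shift x -0.0307 y -0.1166 z -0.0035 (0.8 rows) f [ 0.  -0.6 -1.5] op 19.9
```

View pics/w13.png

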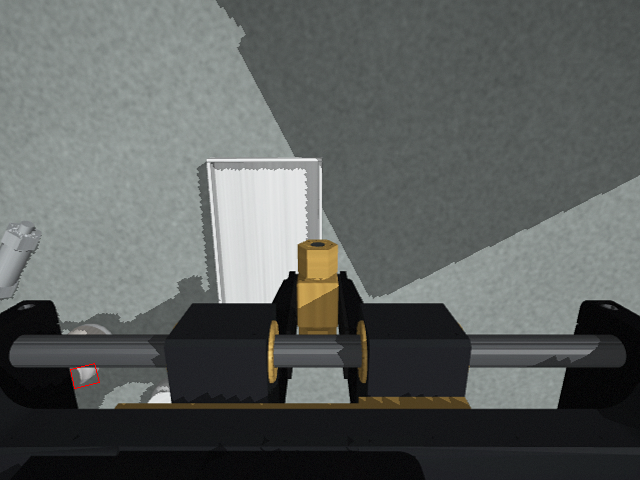

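Run:
```python
from h import *
V=wristview(env.camera_model("wrist"))
P=back("wrist",[(208,160.5),(321.5,158.5),(320.5,238)],17,V)[:,:2];print(P)
e=P[0]-P[1];L=np.linalg.norm(e);e/=L;n=np.array([e[1],-e[0]]);
if n[0]>0:n=-n
print(L,np.arctan2(n[1],n[0]),np.arctan2(*(P[1]-P[2])[::-1]))
a=2.67;n=np.array([np.cos(a),np.sin(a)])
c=(P[0]+P[1])/2-73*n;print(c)
for k in(-35,35):print(k,c+k*n)
plan(*(c-35*n),60,2.67)
```

```text
[[444.60524597 348.81323297]
 [487.0033794  432.62593218]
 [547.18424816 400.12853122]]
93.92640878487423 2.6732619481698126 2.646462840156438
[530.83606096 357.55526868]
-35 [562.01566629 341.65457023]
35 [499.65645562 373.45596712]
t=22.82 at [536.2 402.1 148.6] yaw 2.656 turn -0.0044 (0.1 rows); shift x -0.1261 y -0.1054 z 0.2215 (1.8 rows) f [ 0.  -0.6 -1.5] op 19.9
```

Run:
```python
from h import *
plan(559.5,340.6,40,2.67)
```

```text
t=22.82 at [536.2 402.1 148.6] yaw 2.656 turn -0.0044 (0.1 rows); shift x -0.1217 y -0.1106 z 0.2715 (2.0 rows) f [ 0.  -0.6 -1.5] op 19.9
```

```bash
python3 -m pendant '[0,0,0,-0.004,1,-0.06,-0.055,0,0,1,-0.062,-0.056,0,0,1,0,0,0.1,0,1,0,0,0.1,0,1,0,0,0.07,0,1,0,0,0,0,1]'
python3 - <<'E'
from h import *
cv2.imwrite("pics/w14.png",env.read_camera("wrist")[:,:,::-1])
plan(559.5,340.6,12)
E
```

```text
t: 23.7
eef_pos: [558.9, 340.0, 38.9]
tcp_rot: [-3.139, -0.002, 2.672]
ft_force: [-1.3, -0.2, -0.9]
opening: 0.204
t=23.75 at [559.7 340.4  40.5] yaw 2.672 turn 0.0000 (0.0 rows); shift x 0.0006 y 0.0001 z 0.0712 (0.5 rows) f [-0.2  0.1 -0.4] op 19.8
```

View pics/w14.png

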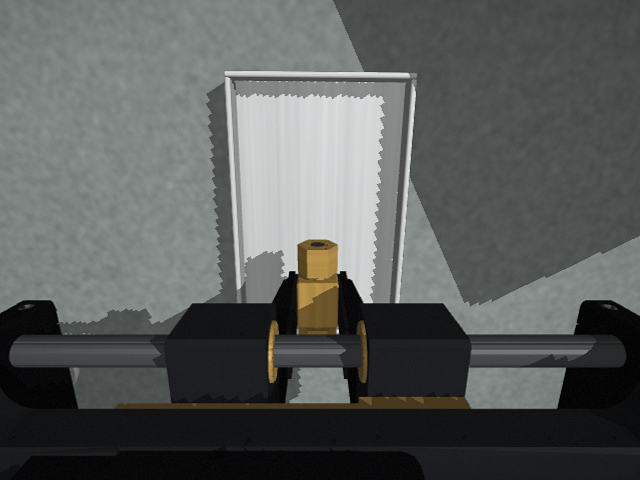

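```bash
python3 - <<'E'
from h import *
V=wristview(env.camera_model("wrist"))
P=back("wrist",[(226,74),(416,74)],17,V)[:,:2];m=P.mean(0);print(P,np.linalg.norm(P[0]-P[1]))
s=env.state();n=np.array([np.cos(2.672),np.sin(2.672)]);print('TCP ahead to far edge',(m-s['eef_pos'][:2])@n)
E
python3 -m pendant '[0,0,0.05,0,1,0,0,0.02,0,1,0,0,0,0,1]';python3 -m pendant '[0,0,0.006,0,1,0,0,0.004,0,1,0,0,0,0,1]'
```

```text
[[444.83722318 348.28277678]
 [487.74978195 432.7498258 ]] 94.74265180263892
TCP ahead to far edge 105.95333236340292
t: 24.12
eef_pos: [559.5, 340.4, 12.1]
tcp_rot: [-3.141, -0.001, 2.672]
ft_force: [-1.2, -0.2, -0.1]
opening: 0.208
t: 24.5
eef_pos: [559.8, 340.5, 8.8]
tcp_rot: [3.141, 0.0, 2.672]
ft_force: [0.5, -0.6, -1.2]
opening: 0.208
```

```bash
python3 -m pendant '[0,0,0.003,0,1,0,0,0,0,1]';python3 -m pendant '[0,0,0.003,0,1,0,0,0,0,1]'
```

```text
t: 24.75
eef_pos: [559.9, 340.5, 8.2]
tcp_rot: [3.141, 0.0, 2.673]
ft_force: [-1.1, -0.9, 5.1]
opening: 0.206
t: 25.0
eef_pos: [559.9, 340.6, 8.1]
tcp_rot: [3.141, 0.001, 2.673]
ft_force: [-5.3, -2.6, 16.0]
opening: 0.207
```

```bash
python3 -m pendant '[0,0,-0.002,0,1,0,0,0,0,0.5,0,0,0,0,0.2,0,0,0,0,0.2,0,0,-0.06,0,0.2,0,0,-0.13,0,0.2,0,0,-0.15,0,0.2,0,0,0,0,0.2]'
python3 - <<'E'
from h import *
cv2.imwrite("pics/w15.png",env.read_camera("wrist")[:,:,::-1])
plan(459,-8,150); plan(459,-8,150,1.37)
E
```

```text
t: 26.0
eef_pos: [561.5, 341.4, 147.7]
tcp_rot: [3.135, 0.005, 2.673]
ft_force: [0.4, 0.3, -1.0]
opening: 0.4
t=26.05 at [560.4 340.8 144.9] yaw 2.673 turn 0.0000 (0.0 rows); shift x -0.1681 y -0.8924 z -0.0128 (5.8 rows) f [-0.7 -0.6  0. ] op 37.8
t=26.05 at [560.4 340.8 144.9] yaw 2.673 turn 0.4146 (7.0 rows); shift x -0.9050 y -0.0744 z -0.0128 (5.8 rows) f [-0.7 -0.6  0. ] op 37.8
```

View pics/w15.png

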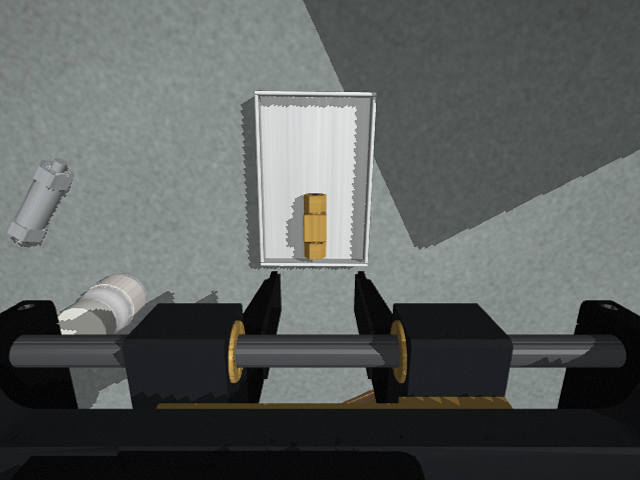

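Fitting lies in the dish. Next fitting_b; shift then turn.

```bash
python3 -m pendant '[-0.024,-0.128,-0.01,0,0,-0.024,-0.128,0,0,0,-0.024,-0.128,0,0,0,-0.024,-0.128,0,0,0,-0.024,-0.128,0,0,0,-0.024,-0.128,0,0,0,-0.024,-0.124,0,0,0,0,0,0,0.058,0,0,0,0,0.058,0,0,0,0,0.058,0]';python3 -m pendant '[0,0,0,0.058,0,0,0,0,0.058,0,0,0,0,0.058,0,0,0,0,0.058,0,0,0,0,0.009,0,0,0,0,0,0]'
python3 - <<'E'
from h import *
look([("fitting_a",10)],"w16");plan(459,-8,150,1.37)
E
```

```text
t: 27.3
eef_pos: [457.7, -8.3, 145.7]
tcp_rot: [-3.14, -0.002, 2.119]
ft_force: [-0.1, -0.1, 0.3]
opening: 0.498
t: 28.05
eef_pos: [458.1, -8.1, 146.4]
tcp_rot: [-3.14, -0.0, 1.372]
ft_force: [0.7, 0.0, -0.2]
opening: 0.498
fitting_a 0.63 1445 px [318.4 225.5] xy [460.5  -7.6] LW [19.8 59.8] ang 1.426
t=28.20 at [458.3  -8.1 146.8] yaw 1.371 turn 0.0003 (0.0 rows); shift x 0.0007 y 0.0016 z -0.0080 (0.1 rows) f [-0.1  0.9 -1.5] op 47.2
```

View pics/w16.png

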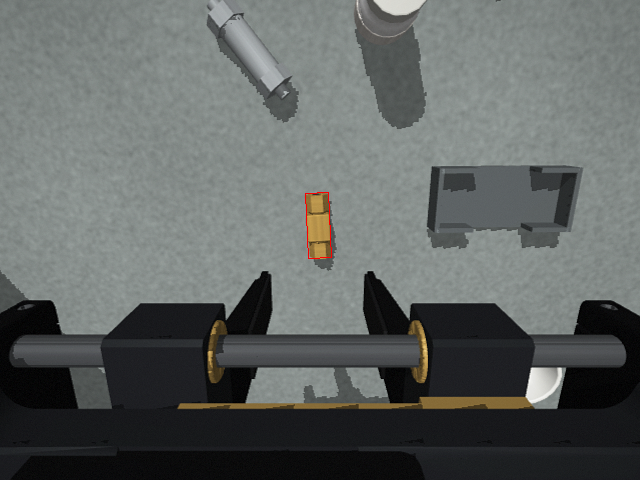

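```bash
python3 -m pendant '[0.004,0.003,0.05,-0.014,0,0,0,0.1,0,0,0,0,0.1,0,0,0,0,0.07,0,0,0,0,0.036,0,0,0,0,0,0,0,0,0,0,0,0.5,0,0,0,0,1,0,0,0,0,1,0,0,0,0,1]'
python3 - <<'E'
from h import *
plan(497.5,372.4,150)
plan(497.5,372.4,150,2.672)
cv2.imwrite("pics/w17.png",env.read_camera("wrist")[:,:,::-1])
E
```

```text
t: 29.45
eef_pos: [460.1, -6.8, 5.1]
tcp_rot: [3.141, -0.0, 1.413]
ft_force: [-0.8, 0.0, 7.3]
opening: 0.213
t=29.45 at [460.1  -6.8   5.1] yaw 1.413 turn 0.0000 (0.0 rows); shift x 0.9510 y -0.0568 z -0.3623 (6.5 rows) f [-0.8  0.   7.3] op 20.2
t=29.45 at [460.1  -6.8   5.1] yaw 1.413 turn -0.4008 (6.7 rows); shift x 0.3456 y 0.8878 z -0.3623 (6.5 rows) f [-0.8  0.   7.3] op 20.2
```

View pics/w17.png

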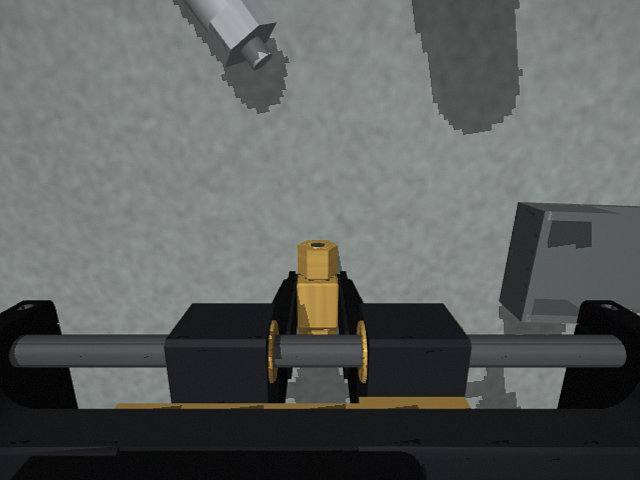

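```bash
python3 -m pendant '[0,0,-0.1,0,1,0,0,-0.13,0,1,0,0,-0.13,0,1,0.13,-0.008,0,0,1,0.13,-0.008,0,0,1,0.13,-0.008,0,0,1,0.14,-0.008,0,0,1,0.14,-0.008,0,0,1,0.14,-0.008,0,0,1,0.14,-0.008,0,0,1]'; python3 -m pendant '[0,0,0,-0.058,1,0,0,0,-0.058,1,0,0,0,-0.058,1,0,0,0,-0.058,1,0,0,0,-0.058,1,0,0,0,-0.058,1,0,0,0,-0.053,1,0,0,0,0,1]'
python3 - <<'E'
from h import *
plan(498.5,371.8,40,2.672)
cv2.imwrite("pics/w18.png",env.read_camera("wrist")[:,:,::-1])
E
```

```text
t: 30.75
eef_pos: [497.4, 373.8, 148.6]
tcp_rot: [-3.142, 0.0, 1.413]
ft_force: [1.2, -0.2, -1.0]
opening: 0.208
t: 31.75
eef_pos: [497.4, 371.9, 148.6]
tcp_rot: [-3.141, -0.0, 2.671]
ft_force: [-0.3, 0.3, -0.3]
opening: 0.206
t=31.75 at [497.4 371.9 148.6] yaw 2.671 turn -0.0002 (0.0 rows); shift x -0.0024 y 0.0011 z 0.2714 (1.7 rows) f [-0.3  0.3 -0.3] op 19.6
```

View pics/w18.png

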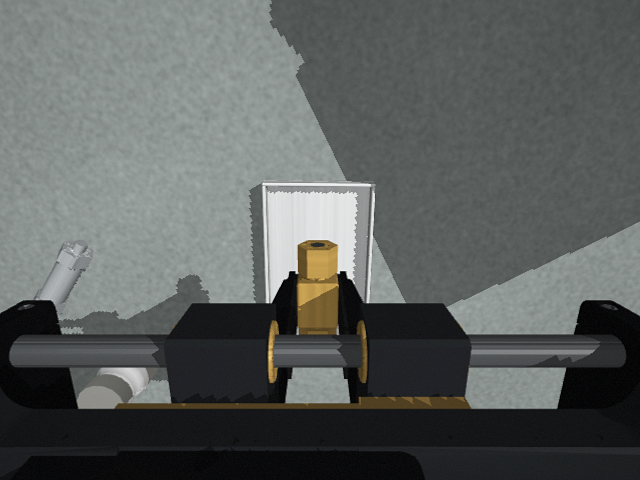

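```bash
python3 -m pendant '[-0.002,0.001,0.1,0,1,0,0,0.1,0,1,0,0,0.07,0,1,0,0,0,0,1]'
python3 - <<'E'
from h import *
plan(498.5,371.8,10,2.672)
cv2.imwrite("pics/w19.png",env.read_camera("wrist")[:,:,::-1])
E
```

```text
t: 32.3
eef_pos: [497.6, 371.4, 38.9]
tcp_rot: [-3.138, -0.002, 2.669]
ft_force: [-0.0, 0.3, -1.2]
opening: 0.204
t=32.30 at [497.6 371.4  38.9] yaw 2.669 turn -0.0008 (0.0 rows); shift x -0.0015 y 0.0019 z 0.0723 (0.5 rows) f [-0.   0.3 -1.2] op 19.4
```

View pics/w19.png

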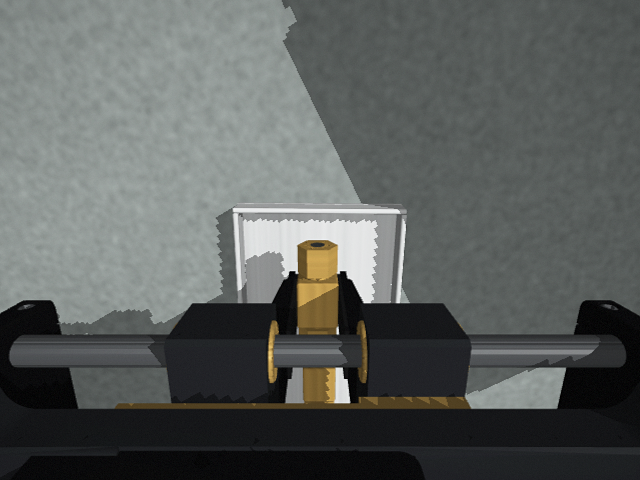

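```bash
python3 - <<'E'
from h import *
V=wristview(env.camera_model("wrist"))
m=back("wrist",[(236,209),(406,209)],17,V)[:,:2].mean(0);s=env.state();n=np.array([np.cos(2.672),np.sin(2.672)]);print((m-s['eef_pos'][:2])@n)
E
python3 -m pendant '[-0.002,0.001,0.05,0,1,0,0,0.02,0,1,0,0,0.006,0,1,0,0,0,0,1]';python3 -m pendant '[0,0,0.003,0,1,0,0,0.001,0,1,0,0,0,0,1]'
```

```text
37.466006058234775
t: 32.85
eef_pos: [499.5, 372.0, 10.4]
tcp_rot: [3.141, 0.0, 2.672]
ft_force: [0.4, -0.2, -1.1]
opening: 0.208
t: 33.22
eef_pos: [499.4, 372.0, 8.8]
tcp_rot: [3.141, 0.0, 2.673]
ft_force: [-0.3, 0.7, -1.2]
opening: 0.207
```

```bash
python3 -m pendant '[0,0,0.003,0,1,0,0,0.001,0,1,0,0,0,0,1]'
```

```text
t: 33.6
eef_pos: [499.5, 372.0, 8.1]
tcp_rot: [3.141, 0.0, 2.673]
ft_force: [-3.5, -2.1, 11.2]
opening: 0.212
```

```bash
python3 -m pendant '[0,0,-0.001,0,1,0,0,0,0,0.5,0,0,0,0,0.2,0,0,0,0,0.2,0,0,-0.06,0,0.2,0,0,-0.13,0,0.2,0,0,-0.15,0,0.2,0,0,0,0,0.2]'
python3 - <<'E'
from h import *
cv2.imwrite("pics/w20.png",env.read_camera("wrist")[:,:,::-1])
plan(435,139,150); plan(435,139,150,2.04)
E
```

```text
t: 34.6
eef_pos: [501.0, 373.0, 147.9]
tcp_rot: [3.135, 0.004, 2.673]
ft_force: [-1.0, 0.5, -0.6]
opening: 0.398
t=34.65 at [499.9 372.3 145.2] yaw 2.673 turn 0.0000 (0.0 rows); shift x -0.1189 y -0.5936 z -0.0120 (3.9 rows) f [-0.  -0.8  0.3] op 38.2
t=34.65 at [499.9 372.3 145.2] yaw 2.673 turn 0.2014 (3.4 rows); shift x -0.4469 y -0.4085 z -0.0120 (3.9 rows) f [-0.  -0.8  0.3] op 38.2
```

View pics/w20.png

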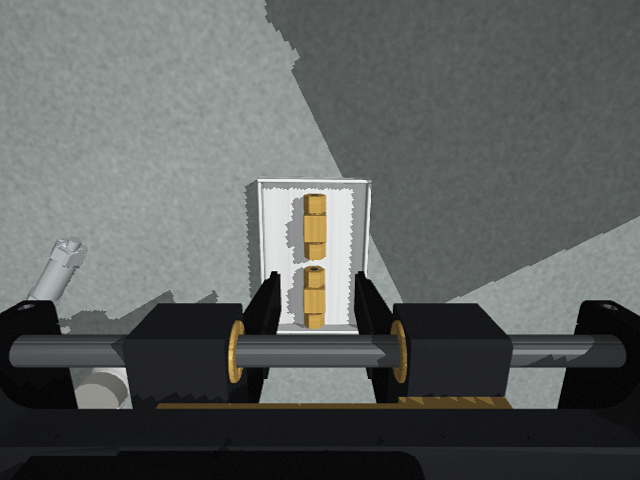

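Both fittings lie end to end in the dish. Now the filter.

```bash
python3 -m pendant '[-0.024,-0.12,-0.012,0,0,-0.024,-0.12,0,0,0,-0.024,-0.12,0,0,0,-0.024,-0.12,0,0,0,-0.023,-0.114,0,0,0,0,0,0,0.058,0,0,0,0,0.058,0,0,0,0,0.058,0,0,0,0,0.027,0,0,0,0,0,0]'
python3 - <<'E'
from h import *
look([("filter",12)],"w21");plan(435,139,150,2.04)
E
```

```text
t: 35.9
eef_pos: [433.9, 138.4, 147.1]
tcp_rot: [-3.14, -0.001, 2.042]
ft_force: [0.4, 0.4, 0.4]
opening: 0.498
filter 0.78 2371 px [319. 225.] xy [435.6 140.3] LW [27.1 85.4] ang 2.055
  lm filter [433.5 142.   13.9] 0.89
t=36.05 at [434.2 138.5 147.7] yaw 2.043 turn 0.0009 (0.0 rows); shift x 0.0003 y 0.0024 z -0.0058 (0.0 rows) f [0.2 1.1 1. ] op 47.5
```

View pics/w21.png

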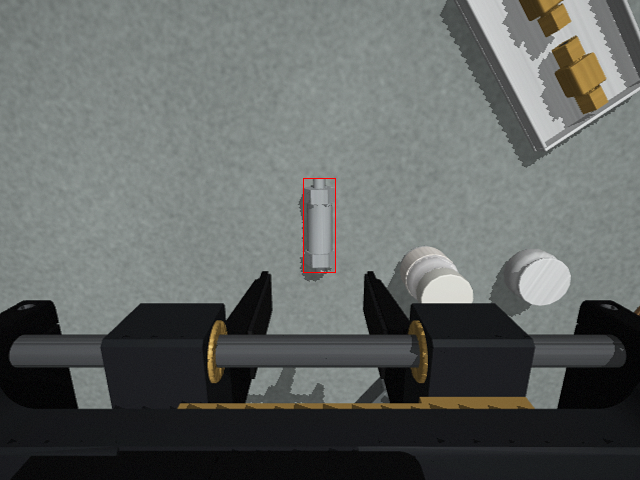

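Run:
```python
from h import *
V=wristview(env.camera_model("wrist"))
p=back("wrist",[(319,228)],23,V)[0];print(p);plan(p[0],p[1],6)
```

```text
[436.08680675 140.34961773  23.        ]
t=36.05 at [434.2 138.5 147.7] yaw 2.043 turn 0.0000 (0.0 rows); shift x 0.0020 y 0.0064 z 0.3542 (2.3 rows) f [0.2 1.1 1. ] op 47.5
```

```bash
python3 -m pendant '[0.004,0.005,0.05,0,0,0,0,0.1,0,0,0,0,0.1,0,0,0,0,0.07,0,0,0,0,0.033,0,0,0,0,0,0,0,0,0,0,0,0.4,0,0,0,0,1,0,0,0,0,1,0,0,0,0,1]'
python3 - <<'E'
from h import *
plan(616.5,-14,150)
plan(616.5,-14,150,2.962)
cv2.imwrite("pics/w22.png",env.read_camera("wrist")[:,:,::-1])
E
```

```text
t: 37.3
eef_pos: [435.7, 140.9, 7.6]
tcp_rot: [3.141, 0.0, 2.041]
ft_force: [-1.3, 0.4, 7.1]
opening: 0.224
t=37.30 at [435.7 140.9   7.6] yaw 2.041 turn 0.0000 (0.0 rows); shift x -0.5500 y 0.2274 z -0.3561 (4.4 rows) f [-1.3  0.4  7.1] op 21.3
t=37.30 at [435.7 140.9   7.6] yaw 2.041 turn -0.2931 (4.9 rows); shift x -0.5139 y -0.3002 z -0.3561 (4.4 rows) f [-1.3  0.4  7.1] op 21.3
```

View pics/w22.png

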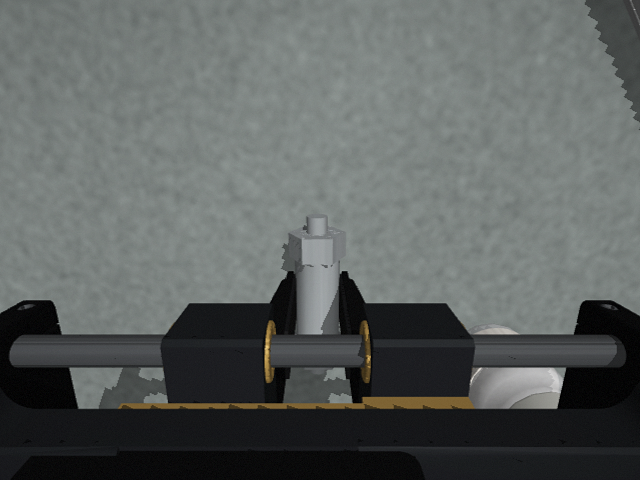

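```bash
python3 -m pendant '[0,0,-0.1,0,1,0,0,-0.13,0,1,0,0,-0.13,0,1,-0.11,0.045,0,0,1,-0.11,0.045,0,0,1,-0.11,0.046,0,0,1,-0.11,0.046,0,0,1,-0.11,0.046,0,0,1]'; python3 -m pendant '[0,0,0,-0.058,1,0,0,0,-0.058,1,0,0,0,-0.058,1,0,0,0,-0.058,1,0,0,0,-0.058,1,0,0,0,-0.003,1,0,0,0,0,1]'
python3 - <<'E'
from h import *
look([("cradle",22)],"w23");plan(616.5,-14,150,2.962)
E
```

```text
t: 38.35
eef_pos: [617.3, -15.1, 151.0]
tcp_rot: [-3.141, -0.0, 2.041]
ft_force: [-0.3, -0.2, -1.5]
opening: 0.226
t: 39.22
eef_pos: [616.4, -13.9, 151.0]
tcp_rot: [3.141, -0.0, 2.958]
ft_force: [0.4, -0.1, -1.4]
opening: 0.223
cradle 0.82 4237 px [318.5 194.5] xy [588.8  -7.6] LW [54. 61.] ang 3.003
  lm cradle [617.7 -13.3   2.3] 0.59
t=39.38 at [616.4 -14.  151. ] yaw 2.960 turn -0.0008 (0.0 rows); shift x -0.0002 y -0.0001 z 0.0025 (0.0 rows) f [ 0.   0.5 -1. ] op 21.1
```

View pics/w23.png

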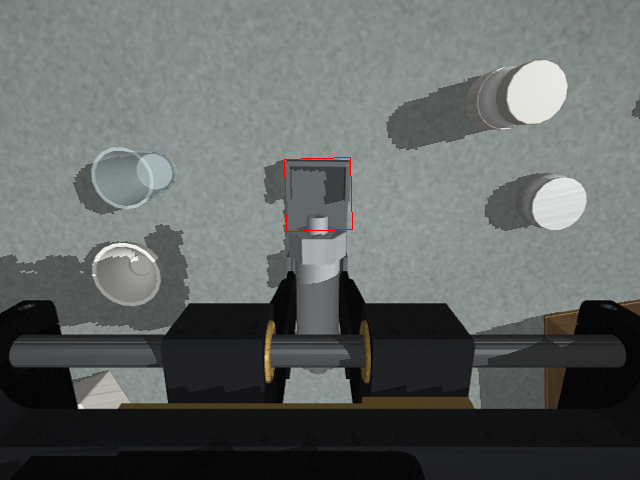

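Run:
```python
from h import *
V=wristview(env.camera_model("wrist"))
P=back("wrist",[(286,159),(350,157.5)],22,V)[:,:2];print(P,np.linalg.norm(P[0]-P[1]))
for a in(2.96,2.98):
    n=np.array([np.cos(a),np.sin(a)]);print(P.mean(0)-58*n)
i=cv2.imread("pics/w23.png")[140:290,240:400];cv2.imwrite("pics/w23c.png",cv2.resize(i,None,fx=4,fy=4))
```

```text
[[555.31191939 -28.63791189]
 [563.63034157  23.11503993]] 52.417212533264006
[616.51745463 -13.23601952]
[616.71552345 -12.09307425]
```

View pics/w23c.png

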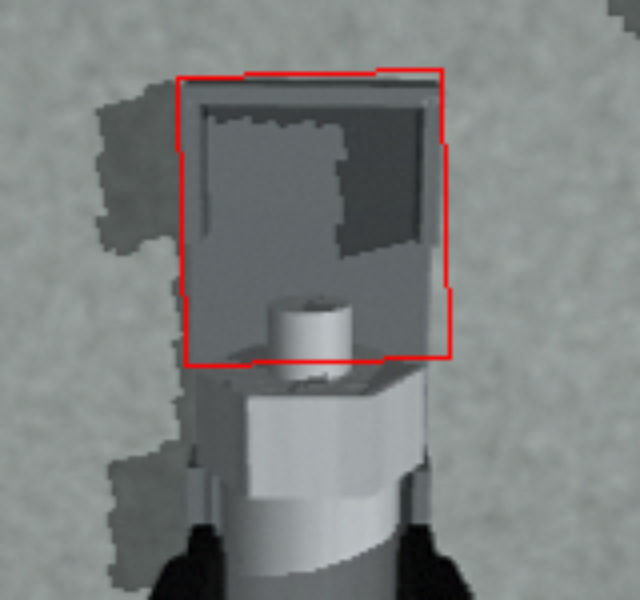

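Run:
```python
from h import *
V=wristview(env.camera_model("wrist"));s=env.state()
p=back("wrist",[(317.5,215.5)],s['eef_pos'][2]-7+17,V)[0,:2];n=np.array([np.cos(2.96),np.sin(2.96)]);q=np.array([-n[1],n[0]])
print((p-s['eef_pos'][:2])@n-42,(p-s['eef_pos'][:2])@q)
plan(616.7,-13,40,2.965)
```

```text
-0.8171296467583318 -0.28244701554055135
t=39.38 at [616.4 -14.  151. ] yaw 2.960 turn -0.0017 (0.0 rows); shift x -0.0002 y 0.0025 z 0.2775 (1.8 rows) f [ 0.   0.5 -1. ] op 21.1
```

```bash
python3 -m pendant '[0,0.002,0.1,-0.002,1,0,0,0.1,0,1,0,0,0.07,0,1,0,0,0,0,1]'
python3 - <<'E'
from h import *
plan(616.7,-13,14,2.965)
cv2.imwrite("pics/w24.png",env.read_camera("wrist")[:,:,::-1])
E
```

```text
t: 39.88
eef_pos: [615.7, -13.0, 41.4]
tcp_rot: [-3.142, -0.004, 2.967]
ft_force: [0.9, -0.1, -0.7]
opening: 0.226
t=39.88 at [615.7 -13.   41.4] yaw 2.967 turn 0.0005 (0.0 rows); shift x -0.0025 y 0.0006 z 0.0684 (0.4 rows) f [ 0.9 -0.1 -0.7] op 21.4
```

View pics/w24.png

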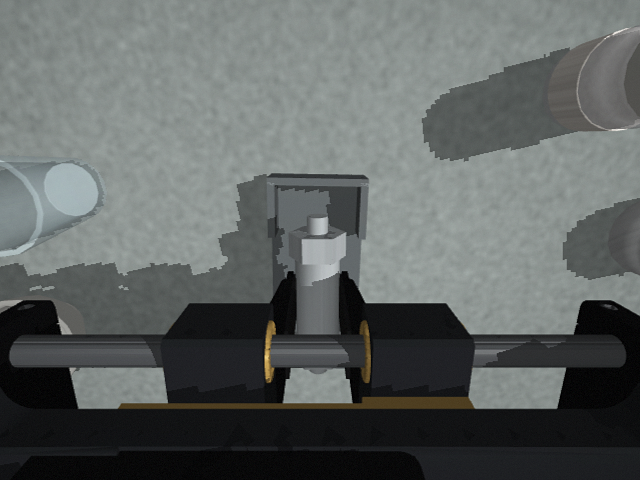

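Well aligned; lower on.

```bash
python3 -m pendant '[-0.002,0,0.04,0,1,0,0,0.025,0,1,0,0,0.005,0,1,0,0,0,0,1]';python3 -m pendant '[0,0,0.004,0,1,0,0,0,0,1]';python3 -m pendant '[0,0,0.003,0,1,0,0,0,0,1]'
```

```text
t: 40.42
eef_pos: [617.5, -13.3, 15.1]
tcp_rot: [3.141, 0.0, 2.968]
ft_force: [0.2, 0.0, -0.8]
opening: 0.223
t: 40.67
eef_pos: [617.5, -13.3, 13.6]
tcp_rot: [3.141, 0.0, 2.968]
ft_force: [-0.1, -0.3, -1.5]
opening: 0.229
t: 40.92
eef_pos: [617.4, -13.3, 12.2]
tcp_rot: [3.142, -0.0, 2.968]
ft_force: [0.3, 0.2, -1.5]
opening: 0.227
```

```bash
python3 -m pendant '[0,0,0.003,0,1,0,0,0,0,1]';python3 -m pendant '[0,0,0.002,0,1,0,0,0,0,1]'
```

```text
t: 41.18
eef_pos: [617.5, -13.3, 11.6]
tcp_rot: [3.142, 0.0, 2.968]
ft_force: [-2.6, -0.3, 5.3]
opening: 0.222
t: 41.42
eef_pos: [617.5, -13.3, 11.6]
tcp_rot: [3.142, 0.001, 2.968]
ft_force: [-4.4, -0.5, 14.3]
opening: 0.222
```

```bash
python3 -m pendant '[0,0,-0.001,0,1,0,0,0,0,0.5,0,0,0,0,0.2,0,0,0,0,0.15,0,0,-0.06,0,0.15,0,0,-0.13,0,0.15,0,0,-0.15,0,0.15,0,0,0,0,0.15,0,0,0,0,0.15]'
python3 - <<'E'
from h import *
look([("filter",16),("cradle",22)],"w25")
E
```

```text
t: 42.55
eef_pos: [617.0, -13.3, 146.1]
tcp_rot: [3.141, -0.001, 2.968]
ft_force: [0.4, -0.1, -0.4]
opening: 0.429
filter 0.66 2383 px [317.  228.5] xy [618.6 -13.7] LW [26.8 85.3] ang 2.98
  lm filter [619.6 -13.4  17.2] 0.92
cradle 0.58 5874 px [317. 226.] xy [614.9 -13. ] LW [ 52.6 117.6] ang 2.932
  lm cradle [618.1 -12.1  -4.8] 0.62
```

View pics/w25.png

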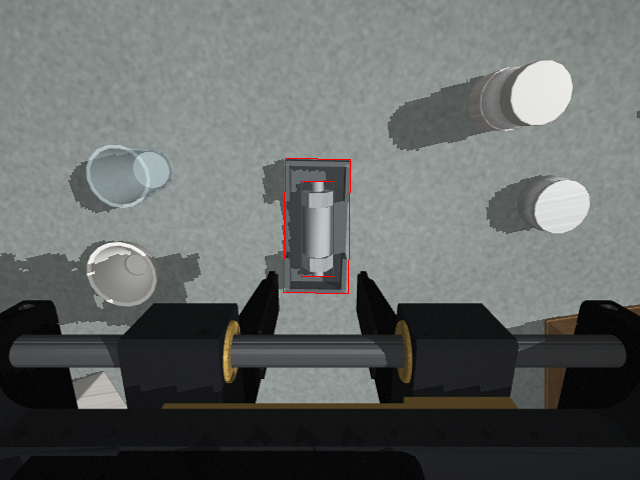

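Run:
```python
from h import *
im=env.read_camera("scene");cv2.imwrite("pics/fin_s.png",im[:,:,::-1])
im=env.read_camera("top");cv2.imwrite("pics/fin_t.png",im[:,:,::-1])
for n in("vial_a","fitting_a","beaker","bottle"):
    for d in env.landmark_of(n,"top"):print(n,np.round(d['xyz'],1),round(d['confidence'],2))
```

```text
vial_a [ 5.017e+02 -3.377e+02  3.000e-01] 0.52
vial_a [ 546.1 -357.3   -3.7] 0.51
fitting_a [559.3 338.6  11.8] 0.71
fitting_a [499.5 371.7  14.6] 0.51
beaker [ 5.458e+02 -1.457e+02  1.000e-01] 0.84
bottle [ 524.2 -348.6   -1. ] 0.6
bottle [544.6 147.1   1.2] 0.53
```

View pics/fin_s.png

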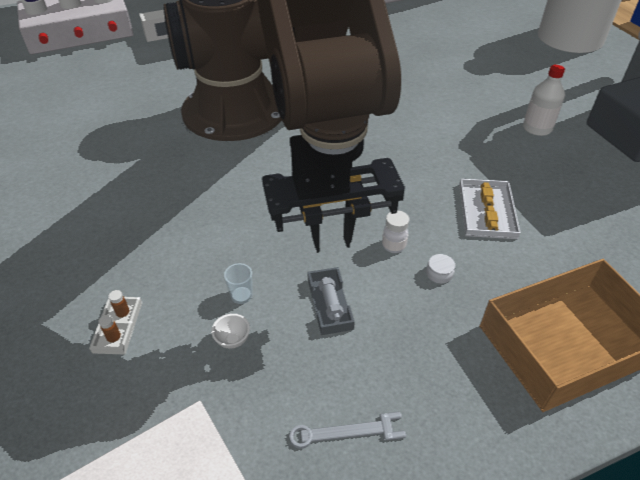

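View pics/fin_t.png

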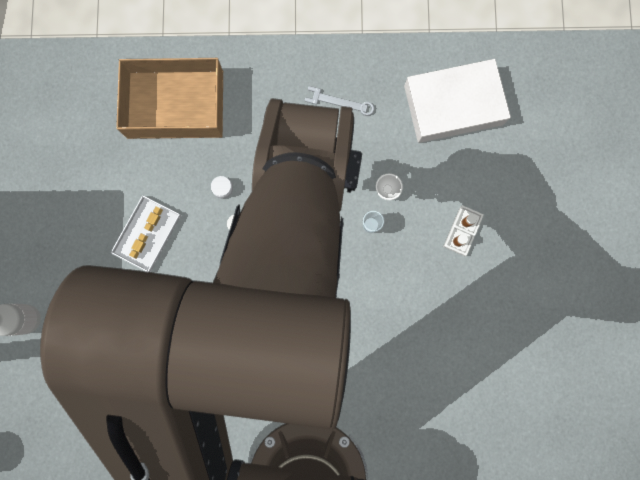

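Every part is where it should be: vials upright at scene pixels (118,303) and (110,329), fittings in the dish at (490,207), filter in the cradle at (333,298), and the beaker and bottle haven't moved.

```bash
python3 -c "
from cell import env
print(env.job_done(), env.state()['t'])"
```

```text
the job is handed in; nothing more can be done
the job is handed in; nothing more can be done
```

All five parts are in their trays, and I handed the job in at about 43 s of the 128 s allowed. No verdict is reported back.

- **Vials:** one stands upright in each bay. I lowered each until the wrist force showed floor contact (about 10 to 16 N), eased back up about 1 mm, then opened the fingers. The top camera puts them about 3 to 4 mm from the bay centres.
- **Fittings:** both lie flat, end to end along the dish, with a visible gap between them.
- **Filter:** it lies lengthwise in the cradle. The wrist camera puts it within about 4 mm of centre and about 0.05 rad of aligned.
- **Beaker and bottle:** the before and after readings agree to about 2 mm, which is within the camera error.

**Checks that disagreed:**
- The height readings for the vials scattered between -4 and +7 mm, where the bay floor is at 4 mm. That is about what the sensor is good for, so I relied on floor contact and the pictures instead.
- The networks also gave some false finds: the tray reported as the bottle, and the fitting held in the gripper and the filter on the bench as the dish. I ruled these out from the pictures.
- In the last top view the arm hid the cradle and most of the bottle. I checked the cradle with the wrist and scene cameras, and the bottle in the scene picture.

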